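# Try the lid of the fastener case and hold it open

## Task

Tug up on the bar handle of the plywood fastener case first, with its catch left as it is, to feel whether the lid is caught; if it is, free it by sliding the catch knob back towards the case's front, and take the bar again. Raise the lid at least half way to upright and finish while still holding it open with the gripper, since it falls shut when let go. Leave the carton on the case and the bottle and brush beside it where they are.

Things in the scene. Friction and masses are not known exactly. Their poses are not given: they have to be found in the camera images.
- case: plywood fastener case, fixed to the bench, 280 (x) x 300 (y) x 112 mm high; origin at the centre of its underside, z up, -x is its front, which looks roughly towards the robot. A solid ledge, top 112 mm up, takes the front 62 mm; behind it lies the lid. The steel catch sits on the ledge left (+y) of the middle, a carton stands on its right part
- lid (a joint): lid angle, rad: 0 shut, grows as the front edge rises, stop at 1.25; half way to upright is 0.79. Plywood 300 x 214 x 12 mm, top 112 mm up, lifts with 2 to 4 N at the bar, falls shut from any angle. If caught, the bar rises about 4 mm and stops hard; if not, it goes on rising. The worn tongue is hidden in the ledge: nothing in sight tells which. With the knob all the way back the lid is free
- bar_mid (a point): middle of the lid's bar handle: round steel bar, 12 mm in diameter, 80 mm long along the case's y, a post at each end. Axis 38 mm above the lid's top (150 mm above the bench when shut), 175 mm in front of the hinge axis. Moves with the lid; axes as the lid's. The bar can turn between the fingers of a vertical gripper closing along the case's x as the lid rises
- hinge_mid (a point): middle of the lid's hinge axis, which runs along the case's y at its rear: 130 mm behind the case's origin and 112 mm above the bench; axes as the case's
- catch (a joint): travel of the catch knob, m: 0 home, grows as the knob slides towards the case's front (-x of the case), stop at 0.022. It starts between 0 and 0.003, needs 2 to 3 N and stays where it is left
- catch_knob (a point): on the axis of the catch's upright round knob, at gripping height, 142 mm above the bench; axes as the case's. Knob 14 to 18 mm in diameter, its top 14 mm above this point; the steel plate and cheeks beneath reach 122 mm above the bench. At home it is 95 mm in front and 95 mm left (+y) of the case's origin, 50 mm in front of the bar's line
- carton: small closed cardboard carton, 45 x 55 x 40 mm high, on the ledge right (-y) of the middle; origin at the centre of its underside; leave alone
- glue: white bottle, 52 mm in diameter, 150 high, on the bench beside the case's left wall; origin at the centre of its underside; leave alone
- brush: paint brush 200 mm long lying beside the case's right wall; leave alone

How it is judged:
By the outcome, as a careful person would: the job done as asked, in the order asked, and still so for the second after the job is handed in, while the arm keeps its last pose, push and grip.
It also fails if it takes over 58 s, if anything falls off the work surface, if the arm or the gripper's body presses on something with over 40 N, if the wrist force passes 120 N, or if a joint passes its speed limit or range.

## Robot

A 7-joint arm with a two-finger parallel gripper is mounted at the origin on the work surface. World frame = base frame: x ahead of the robot, y to its left, z up, the work surface at z = 0. Lengths are in m, angles in rad, forces in N, time in s.
With the tool pointing down it reaches from about 0.425 to 0.925 m from the base axis. Payload 6.8 kg.
Tool frame: the origin (TCP) lies on the centre line of the jaws, within the pads' length; the fingertips stand 25 mm ahead of it and the grasp point (between the pads) lies 6 mm ahead of it; z points along the fingers, x is the direction in which the jaws open and shut, and the axes are right-handed (so a half turn about z gives the same grasp; the last joint's range is limited). The gripper opens to 88 mm and grips with 3 to 60 N. Pads are 20 mm wide; open, the fingers measure 115 mm over their backs; the gripper's body (75 mm by 178 mm) begins 61 mm behind the grasp point.
Start: joints at [1.021, 0.477, 0.022, 1.555, -0.011, 1.109, -0.083], TCP at [0.289, -0.61, 0.215] pointing down, gripper open.
Joint ranges: [-2.96, 2.96], [-0.34, 2.1], [-1.41, 1.46], [0.24, 2.44], [-1.37, 4.51], [0.17, 1.92], [-2.96, 2.96]. Speed limits (rad/s): [2.39, 2.39, 3.14, 3.14, 3.14, 3.14, 3.14].

## Interface

Orientations are given as a 3x3 rotation matrix whose columns are the frame's x, y, z axes.
In Python, from cell import arm gives the robot as it stands.
- The arm moves only by the tool jog_arm, never from a script. Its argument "targets" is a list of rows, each an object with "delta_pos": the shift along the tool's x, y, z in mm, a list of three; "rot": the turn, a rotation vector about the tool's x, y, z in rad, a list of three. A call has 1 to 20 rows; each row is the pose to reach, as a shift and turn from the pose measured when the call began, along the tool's axes at that moment; what a row does not reach only later rows make up. A row lasts 1/8 s, in which the tool goes at most 62.5 mm and 10.7 degrees, less where a joint would pass 70% of its speed; a pose out of reach is approached as far as the arm can. A call with a gripper value outside its range is refused whole. "grip" is the gripper command: -1 is shut, 1 is fully open, values between are in proportion, set as the call begins (left out, the last holds). The fingers move at their own pace and stop on an object; "grip_force" is the grip in N (left out, the last holds). Time passes only in rows, so rows that repeat a pose let the fingers close. It gives the time, the measured TCP pose, the force and the opening at its end, in the units of the state.
- arm.sense(): the state, without advancing time (a new reading comes with each control period).
- arm.camera(name): name is "side" or "top" or "wrist"; returns the picture (384x512x3 uint8, blue, green, red); there is no depth.
- arm.camera_model(name): a dict with "vfov" (degrees; the focal length in pixels is half the picture's height over the tangent of half this angle, whatever the lens; pixels are square), "cx", "cy" (the principal point, pixels), "D" ([k1, k2, p1, p2, k3] as OpenCV has them; the pictures are not rectified), "rvec" (rotation vector, rad) and "tvec" (3), from world to camera coordinates, as OpenCV has them. Camera axes: x right, y down, z forward; pixel columns grow to the right and rows downward; lengths in m; the calibration is good to about 2 mm. A picture is of the moment at which its call begins: read the wrist's pose just before it. camera_model takes no time and is no camera call; for the wrist camera it gives the pose at the moment of the call.
- arm.job_done(): hands the job in, once; it reports no verdict.
The state is a dict: "time_s": time; "joint_pos": joint angles; "joint_velocities": joint speeds; "effort": joint torques, N m; "ee_pos": TCP position; "eef_rot": TCP orientation; "contact_force": force on the tool from outside, world axes, zero at the start; "wrist_torque": the same for the moment, N m; "width": finger opening in m.
Only numpy, scipy, OpenCV 4.12 (cv2) and the standard library are available. Lean on these libraries where they do the work, as an engineer would, in place of code of your own. Each camera call takes 0.05 s, during which the arm holds its last target.

## Working session

There is one attempt and no reset: what is moved stays moved. The work goes in short steps, Python scripts to look and compute and a tool call to move; the robot and the scene stay as the last step left them, time stands still between calls to the robot, and variables do not carry over. Pictures are saved under pics/ and viewed, and the job is handed in when it is done.

Besides the shell and the picture viewer there is one more tool, called after "Call:" as a command line: name --argument value ..., lists and objects as JSON in quotes. jog_arm: Moves the arm, as the interface text tells. Its arguments: {"type":"object","properties":{"targets":{"type":"array","items":{"type":"object","properties":{"delta_pos":{"type":"array","items":{"type":"number"}},"rot":{"type":"array","items":{"type":"number"}}}}},"grip":{"type":"number"},"grip_force":{"type":"number"}},"required":["targets"]}

```bash
mkdir -p pics; ls; python3 - <<'E'
from cell import arm
import cv2
for n in ("side","top","wrist"):
    cv2.imwrite(f"pics/{n}0.png",arm.camera(n)); print(n,arm.camera_model(n))
s=arm.sense(); print(s)
E
```

```text
pics
side {'vfov': 45.113446140034355, 'cx': 259.3308956714453, 'cy': 199.20788876352543, 'D': array([-0.08781268,  0.        ,  0.        ,  0.        ,  0.        ]), 'rvec': array([ 0.93364096, -2.61888137,  0.91289569]), 'tvec': array([0.4852835 , 0.3220813 , 1.10691261])}
top {'vfov': 47.60157630173056, 'cx': 266.05026851745305, 'cy': 199.16222471212637, 'D': array([-0.1455315,  0.       ,  0.       ,  0.       ,  0.       ]), 'rvec': array([ 2.18344992, -2.15508947,  0.05596889]), 'tvec': array([0.07026192, 0.59034075, 1.15421822])}
wrist {'vfov': 59.016245479564425, 'cx': 251.54160816655255, 'cy': 192.81809112320647, 'D': array([-0.04234833,  0.        ,  0.        ,  0.        ,  0.        ]), 'rvec': array([-2.4525054 ,  1.55365293,  0.21780863]), 'tvec': array([-0.67383749, -0.03281967,  0.39086694])}
{'time_s': 0.15, 'joint_pos': array([ 1.02091518,  0.4776185 ,  0.02237217,  1.55615845, -0.01151848,
        1.10930804, -0.08307471]), 'joint_velocities': array([-2.16318191e-03, -2.63579481e-03, -7.20987417e-04, -3.42817789e-03,
       -6.56628069e-06, -7.15582247e-04,  1.12064958e-03]), 'effort': array([ 2.68347787e-03, -5.83286870e+01,  1.53650522e+00, -2.72872174e+01,
       -5.42786799e-02,  1.45162732e-02,  6.95831113e-05]), 'ee_pos': array([ 0.2883903 , -0.60979401,  0.21432784]), 'eef_rot': array([[ 4.27561455e-01, -9.03986041e-01, -6.63100516e-04],
       [-9.03985260e-01, -4.27561960e-01,  1.19196116e-03],
       [-1.36103281e-03,  8.97964433e-05, -9.99999070e-01]]), 'contact_force': array([0.65621483, 0.22147791, 0.78210724]), 'wrist_torque': array([-0.00952985,  0.04449055,  0.00068243]), 'width': 0.08772203908416176}
```

View pics/side0.png

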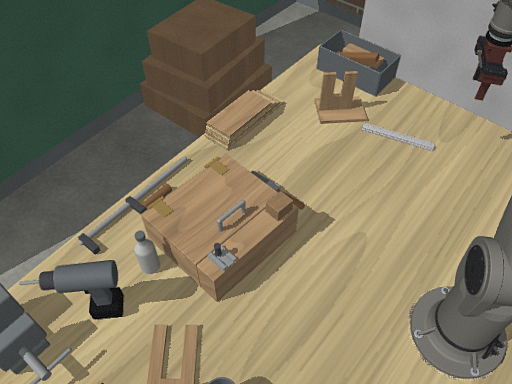

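View pics/top0.png

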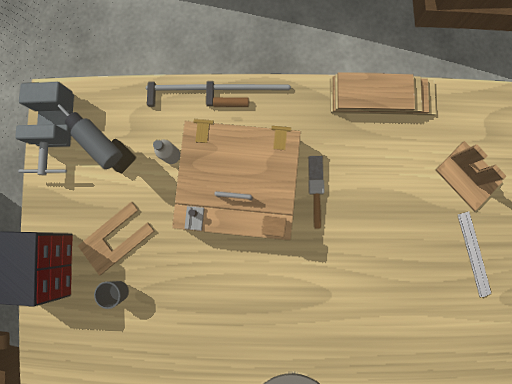

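The side view shows the bar around (232,213) and the knob around (217,248). In the top view the bar is around (233,195), the knob around (195,212), and the carton around (274,226). I'll enlarge both to get more precise pixels.

```bash
python3 - <<'E'
import cv2
t=cv2.imread("pics/top0.png")[110:250,150:340]
cv2.imwrite("pics/t1.png",cv2.resize(t,None,fx=4,fy=4,interpolation=cv2.INTER_CUBIC))
t=cv2.imread("pics/side0.png")[150:300,130:320]
cv2.imwrite("pics/s1.png",cv2.resize(t,None,fx=4,fy=4,interpolation=cv2.INTER_CUBIC))
E
```

```text
(no output)
```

View pics/t1.png

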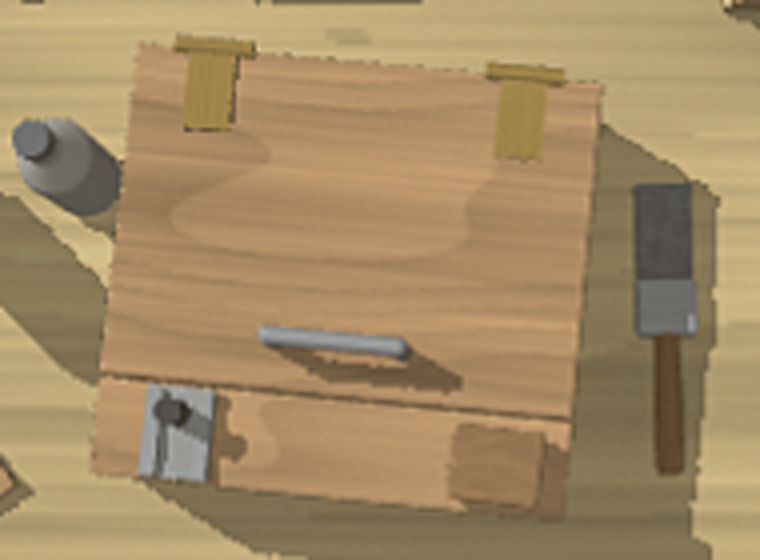

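View pics/s1.png

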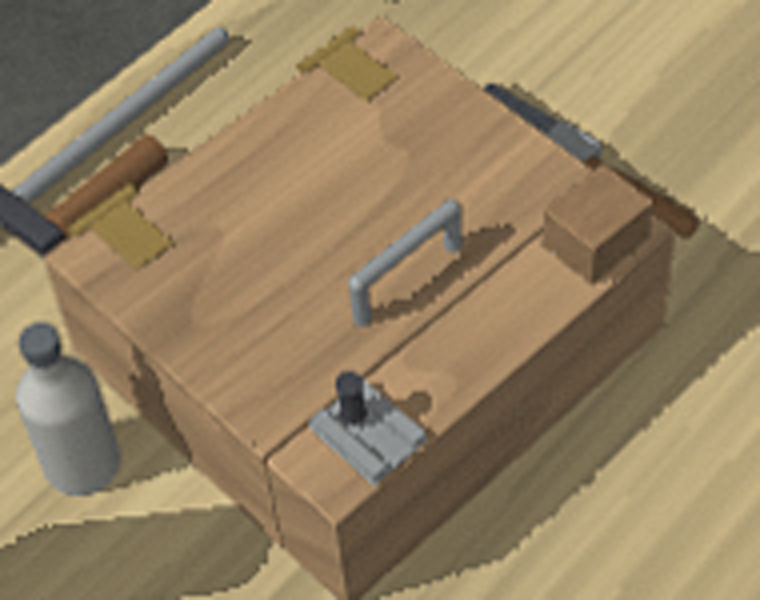

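In the enlarged crops:

| Feature | Top crop | Side crop |
|---|---|---|
| Bar ends | (262,332) and (408,348) | (357,285) and (455,205) |
| Knob top | (172,409) | (350,381) |
| Case top corners | (92,470), (565,520), (140,42), (603,85) | (338,525), (668,240), (45,255), (378,18) |

Next I cast rays through these points.

```bash
cat > h.py <<'E'
import numpy as np, cv2
def ray(m,px,h=384):
    f=h/2/np.tan(np.radians(m["vfov"])/2)
    K=np.array([[f,0,m["cx"]],[0,f,m["cy"]],[0,0,1]])
    u=cv2.undistortPoints(np.array([[px]],float),K,m["D"])[0,0]
    R=cv2.Rodrigues(m["rvec"])[0]
    return -R.T@m["tvec"], R.T@np.array([u[0],u[1],1.])
def onz(m,px,z):
    c,d=ray(m,px); return c+d*(z-c[2])/d[2]
def tri(rs):
    A=0;b=0
    for c,d in rs:
        d=d/np.linalg.norm(d);P=np.eye(3)-np.outer(d,d);A=A+P;b=b+P@c
    return np.linalg.solve(A,b)
E
python3 - <<'E'
from h import *
from cell import arm
np.set_printoptions(precision=4,suppress=True)
T=arm.camera_model("top");S=arm.camera_model("side")
t=lambda x,y:(150+(x+.5)/4-.5,110+(y+.5)/4-.5)
s=lambda x,y:(130+(x+.5)/4-.5,150+(y+.5)/4-.5)
D={"FL":((92,470),(338,525),.112),"FR":((565,518),(668,240),.112),"RL":((140,42),(45,255),.112),"RR":((603,85),(378,18),.112),
"barL":((264,333),(358,285),.153),"barR":((406,348),(455,207),.153),"knobtop":((172,408),(350,380),.156)}
for k,(a,b,z) in D.items():
    print(k,onz(T,t(*a),z),onz(S,s(*b),z),tri([ray(T,t(*a)),ray(S,s(*b))]))
E
```

```text
FL [0.5089 0.3104 0.112 ] [0.5077 0.3116 0.112 ] [0.5088 0.3109 0.1096]
FR [0.4836 0.0125 0.112 ] [0.4826 0.024  0.112 ] [0.4857 0.0136 0.0984]
RL [0.7843 0.2885 0.112 ] [0.7854 0.2884 0.112 ] [0.7844 0.2885 0.1128]
RR [ 0.7576 -0.0091  0.112 ] [ 0.7598 -0.0048  0.112 ] [ 0.7602 -0.0081  0.1086]
barL [0.5932 0.197  0.153 ] [0.5916 0.1977 0.153 ] [0.593  0.197  0.1511]
barR [0.5851 0.1106 0.153 ] [0.5851 0.1146 0.153 ] [0.5863 0.1115 0.1487]
knobtop [0.5468 0.2516 0.156 ] [0.5479 0.2526 0.156 ] [0.5474 0.2521 0.1556]
```

The case comes out at yaw ≈ -0.081 rad with its centre at (0.634, 0.151). Bar middle is at (0.589, 0.154) and the knob at (0.547, 0.252). All of this agrees with the given geometry. I'll move above the bar now.

Call:
jog_arm --targets '[{"delta_pos": [-10, -10, -20], "rot": [0, 0, -0.03]}, {"delta_pos": [-40, -43, -40], "rot": [0, 0, -0.1]}, {"delta_pos": [-80, -85, -45], "rot": [0, 0, -0.17]}, {"delta_pos": [-120, -128, -45], "rot": [0, 0, -0.25]}, {"delta_pos": [-160, -170, -45], "rot": [0, 0, -0.33]}, {"delta_pos": [-200, -213, -45], "rot": [0, 0, -0.41]}, {"delta_pos": [-240, -256, -45], "rot": [0, 0, -0.49]}, {"delta_pos": [-280, -298, -45], "rot": [0, 0, -0.57]}, {"delta_pos": [-320, -341, -45], "rot": [0, 0, -0.65]}, {"delta_pos": [-360, -384, -45], "rot": [0, 0, -0.72]}, {"delta_pos": [-400, -426, -45], "rot": [0, 0, -0.8]}, {"delta_pos": [-440, -469, -45], "rot": [0, 0, -0.88]}, {"delta_pos": [-480, -511, -45], "rot": [0, 0, -0.95]}, {"delta_pos": [-520, -554, -45], "rot": [0, 0, -1.0]}, {"delta_pos": [-550, -586, -45], "rot": [0, 0, -1.04]}, {"delta_pos": [-562, -599, -45], "rot": [0, 0, -1.048]}, {"delta_pos": [-562, -599, -45], "rot": [0, 0, -1.048]}, {"delta_pos": [-562, -599, -45], "rot": [0, 0, -1.048]}]' --grip 0.3

```text
time_s: 2.4
ee_pos: [0.5895, 0.1521, 0.2602]
eef_rot: [[0.997, -0.083, -0.001], [-0.083, -0.997, -0.0], [-0.001, 0.0, -1.0]]
contact_force: [0.6, -0.1, 0.3]
width: 0.0573
```

```bash
python3 - <<'E'
from cell import arm
import cv2
s=arm.sense(); print(s["time_s"],s["ee_pos"],s["eef_rot"],s["contact_force"],s["width"],s["joint_pos"])
cv2.imwrite("pics/w2.png",arm.camera("wrist")); 
from h import *
W=arm.camera_model("wrist");
import pickle; pickle.dump(W,open("w2.pkl","wb"))
E
```

```text
2.4 [0.58946839 0.15209883 0.2602413 ] [[ 9.96523235e-01 -8.33130955e-02 -6.08393205e-04]
 [-8.33133654e-02 -9.96523304e-01 -4.32499863e-04]
 [-5.70245105e-04  4.81683448e-04 -9.99999721e-01]] [ 0.60483677 -0.13295367  0.29176511] 0.05730865198707715 [ 0.06633917  0.38445225 -0.555088    1.63784621  0.21542601  1.18160172
 -0.62178945]
```

View pics/w2.png

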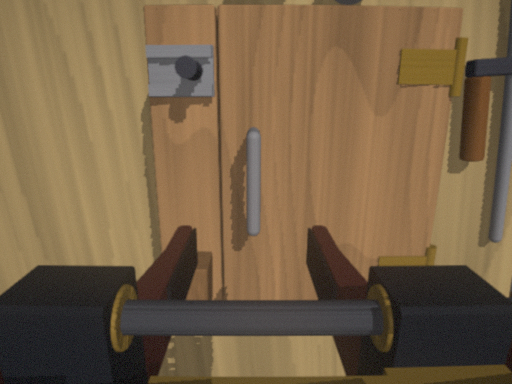

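The wrist view shows the bar from (254,131) to (254,233) and the knob top near (187,67). The seam runs parallel to the bar, and both are square to the jaws. I'll check these positions by casting rays.

```bash
python3 - <<'E'
from h import *
import pickle
W=pickle.load(open("w2.pkl","rb"))
for p,z in [((254,133),.153),((253.5,231),.153),((186,67),.156),((217,20),.112),((221,280),.112)]: print(p,onz(W,p,z))
E
```

```text
(254, 133) [0.59497742 0.19819121 0.153     ]
(253.5, 231) [0.58754544 0.1137483  0.153     ]
(186, 67) [0.54741689 0.25282011 0.156     ]
(217, 20) [0.57116722 0.29306035 0.112     ]
(221, 280) [0.54771149 0.04491223 0.112     ]
```

Call:
jog_arm --targets '[{"delta_pos": [1, -2, 20], "rot": [0, 0, 0]}, {"delta_pos": [1, -2, 50], "rot": [0, 0, 0]}, {"delta_pos": [1, -2, 80], "rot": [0, 0, 0]}, {"delta_pos": [1, -2, 98], "rot": [0, 0, 0]}, {"delta_pos": [1, -2, 104], "rot": [0, 0, 0]}, {"delta_pos": [1, -2, 104], "rot": [0, 0, 0]}, {"delta_pos": [1, -2, 104], "rot": [0, 0, 0]}]'

```text
time_s: 3.32
ee_pos: [0.5913, 0.1542, 0.1573]
eef_rot: [[0.996, -0.084, 0.001], [-0.084, -0.996, 0.0], [0.001, -0.0, -1.0]]
contact_force: [0.8, 0.6, 0.1]
width: 0.0572
```

Call:
jog_arm --targets '[{"delta_pos": [0, 0, 0]}, {"delta_pos": [0, 0, 0]}, {"delta_pos": [0, 0, 0]}, {"delta_pos": [0, 0, 0]}, {"delta_pos": [0, 0, 0]}, {"delta_pos": [0, 0, 0]}]' --grip -1 --grip_force 25

```text
$.targets[0]: bad value
```

Call:
jog_arm --targets '[{"delta_pos": [0, 0, 0], "rot": [0, 0, 0]}, {"delta_pos": [0, 0, 0], "rot": [0, 0, 0]}, {"delta_pos": [0, 0, 0], "rot": [0, 0, 0]}, {"delta_pos": [0, 0, 0], "rot": [0, 0, 0]}, {"delta_pos": [0, 0, 0], "rot": [0, 0, 0]}, {"delta_pos": [0, 0, 0], "rot": [0, 0, 0]}]' --grip -1 --grip_force 25

```text
time_s: 4.08
ee_pos: [0.5913, 0.1541, 0.1572]
eef_rot: [[0.996, -0.084, 0.001], [-0.084, -0.996, 0.0], [0.001, -0.0, -1.0]]
contact_force: [0.8, -0.5, 0.1]
width: 0.0013
```

The jaws closed to 1.3 mm, so the bar is not between them. I'll take pictures to see why.

```bash
python3 - <<'E'
from cell import arm
import cv2
cv2.imwrite("pics/w3.png",arm.camera("wrist")); 
t=arm.camera("side")[150:300,130:320]
cv2.imwrite("pics/s3.png",cv2.resize(t,None,fx=4,fy=4,interpolation=cv2.INTER_CUBIC))
print(arm.sense()["width"])
E
```

```text
0.000577249959044817
```

View pics/w3.png

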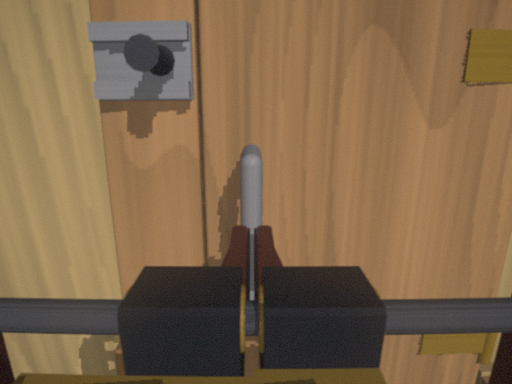

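View pics/s3.png

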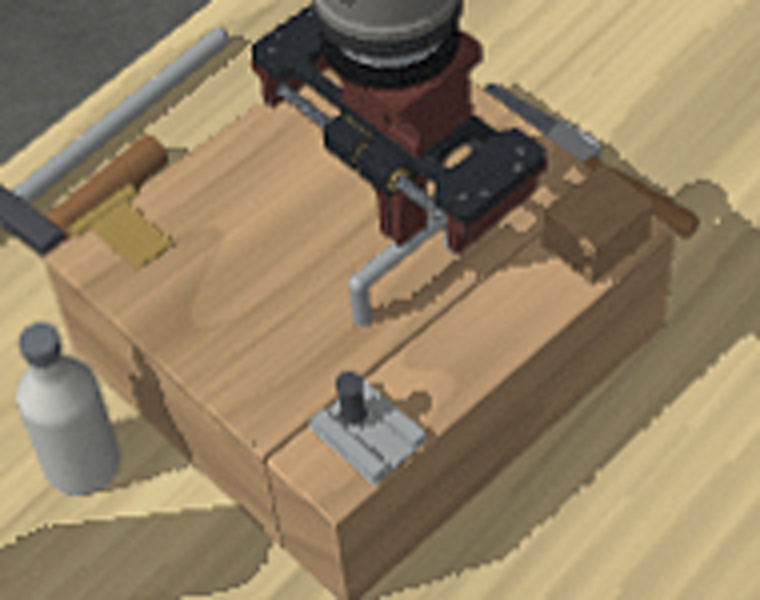

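The views disagree with a bar sitting between the pads. I'll project the reported fingertip and grasp points into the cameras to compare.

```bash
python3 - <<'E'
from cell import arm
from h import *
s=arm.sense();p=s["ee_pos"];R=s["eef_rot"]
print(p,s["width"],s["time_s"])
def proj(n,P):
    m=arm.camera_model(n);f=192/np.tan(np.radians(m["vfov"])/2)
    K=np.array([[f,0,m["cx"]],[0,f,m["cy"]],[0,0,1]])
    return cv2.projectPoints(np.array([P],float),m["rvec"],m["tvec"],K,m["D"])[0][0,0]
for k in (-55,6,25):
    q=p+R[:,2]*k/1000
    a=proj("side",q); print(k,q,"sidecrop",(a-[130,150])*4,"wrist",proj("wrist",q),"top",proj("top",q))
for q in ([.590,.155,.15],[.5943,.1978,.15],[.5865,.112,.15]):
    a=proj("side",q); print(q,(a-[130,150])*4,proj("wrist",q))
t=arm.camera("top")[110:250,150:340]
cv2.imwrite("pics/t3.png",cv2.resize(t,None,fx=4,fy=4,interpolation=cv2.INTER_CUBIC))
E
```

```text
[0.59130911 0.15411895 0.15727378] 0.000577249959044817 4.175
-55 [0.59124571 0.15410783 0.21227374] sidecrop [400.19313653 179.22614873] wrist [251.9154586  297.77718569] top [230.61434403 191.53196925]
6 [0.59131602 0.15412017 0.15127378] sidecrop [404.44533751 241.0776299 ] wrist [251.97556944 235.74255629] top [233.29081739 193.89789972]
25 [0.59133792 0.15412401 0.13227379] sidecrop [405.70215341 259.2954078 ] wrist [251.98721241 223.56118124] top [234.06275285 194.58018294]
[0.59, 0.155, 0.15] [405.19314045 244.27396345] [249.49457214 233.58102759]
[0.5943, 0.1978, 0.15] [353.48132243 284.18667882] [250.630995   157.27461991]
[0.5865, 0.112, 0.15] [454.50932968 204.7992781 ] [249.86832617 300.88830875]
```

View pics/t3.png

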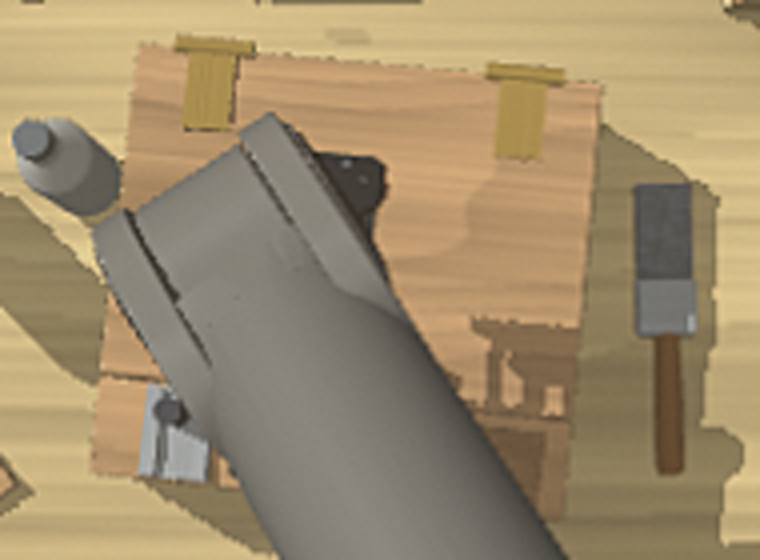

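```bash
python3 - <<'E'
import cv2
from cell import arm
t=arm.camera("side")[140:235,180:285]
cv2.imwrite("pics/s4.png",cv2.resize(t,None,fx=7,fy=6.3,interpolation=cv2.INTER_NEAREST))
t=cv2.imread("pics/w3.png")[130:384,150:350]
cv2.imwrite("pics/w4.png",cv2.resize(t,None,fx=3,fy=2.3,interpolation=cv2.INTER_CUBIC))
print(arm.sense()["width"])
E
```

```text
0.00029852102305043054
```

View pics/s4.png

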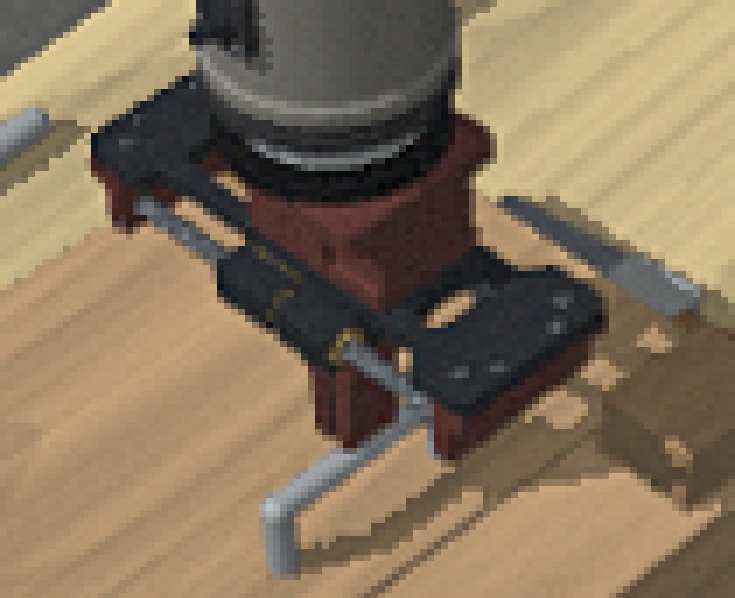

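View pics/w4.png

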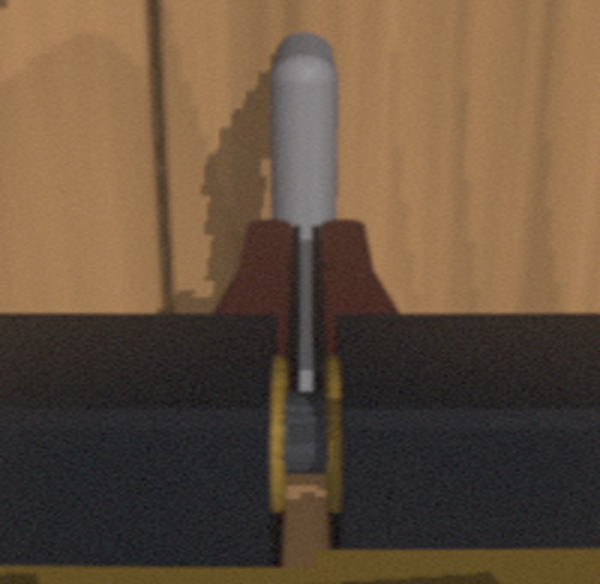

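```bash
python3 - <<'E'
from cell import arm
from h import *
S=arm.camera_model("side");W=arm.camera_model("wrist")
for a in ((345,445),(358,440),(330,436)):
    print(tri([ray(S,(180+a[0]/7-.5,140+a[1]/6.3-.5)),ray(W,(252,228))]))
c,d=ray(W,(252,228))
for z in (.13,.14,.15,.157,.165): print(onz(W,(252,228),z))
E
```

```text
[0.59195283 0.16163488 0.15892317]
[0.59130129 0.15831793 0.15674476]
[0.59252299 0.16711275 0.17071928]
[0.59103475 0.15034085 0.13      ]
[0.59135838 0.15427302 0.14      ]
[0.59168201 0.15820519 0.15      ]
[0.59190855 0.16095771 0.157     ]
[0.59216745 0.16410344 0.165     ]
```

Fingertips come out at z ≈ 0.160, just above the bar, although the stated geometry puts them at 0.132. I'll open the jaws and look at the tips again before going lower.

Call:
jog_arm --targets '[{"delta_pos": [0, 0, 0], "rot": [0, 0, 0]}, {"delta_pos": [0, 0, 0], "rot": [0, 0, 0]}, {"delta_pos": [0, 0, 0], "rot": [0, 0, 0]}, {"delta_pos": [0, 0, 0], "rot": [0, 0, 0]}]' --grip 0.0

```text
time_s: 4.78
ee_pos: [0.5913, 0.1541, 0.1572]
eef_rot: [[0.996, -0.084, 0.001], [-0.084, -0.996, 0.0], [0.001, -0.0, -1.0]]
contact_force: [0.0, -0.7, -0.7]
width: 0.0369
```

```bash
python3 - <<'E'
import cv2, numpy as np
from cell import arm
t=arm.camera("side")[140:235,180:285]
a=cv2.resize(t,None,fx=4,fy=4,interpolation=cv2.INTER_CUBIC)
b=arm.camera("wrist")[120:384,100:400]; b=cv2.resize(b,(360,317))
c=np.zeros((380,790,3),np.uint8); c[:380,:420]=a; c[:317,425:785]=b
cv2.imwrite("pics/c5.png",c); s=arm.sense(); print(s["width"],s["ee_pos"])
E
```

```text
0.0425409983420242 [0.59133269 0.15412858 0.15728518]
```

View pics/c5.png

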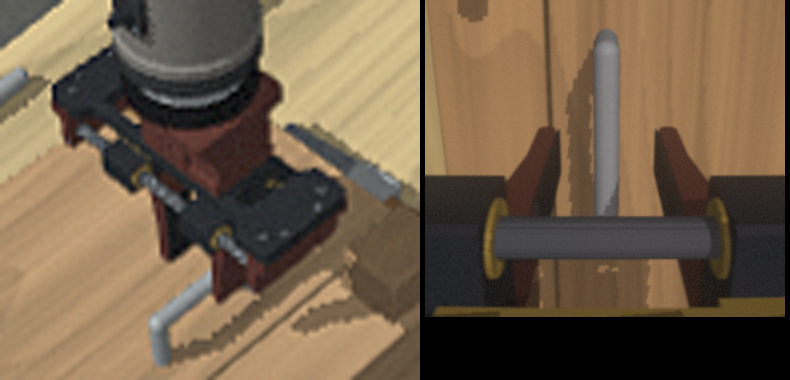

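With the jaws open at 43 mm, the tips still sit at about bar-top height: in the composite, the front tip is at (225,298) in the side view and the tips are at row 127 in the wrist view. So the true tip is about 25 mm higher than stated. I'll lower in steps and watch the force and pictures.

Call:
jog_arm --targets '[{"delta_pos": [-1, 0, 5], "rot": [0, 0, 0]}, {"delta_pos": [-1, 0, 10], "rot": [0, 0, 0]}, {"delta_pos": [-1, 0, 15], "rot": [0, 0, 0]}, {"delta_pos": [-1, 0, 15], "rot": [0, 0, 0]}, {"delta_pos": [-1, 0, 15], "rot": [0, 0, 0]}]'

```text
time_s: 5.5
ee_pos: [0.5904, 0.1543, 0.1423]
eef_rot: [[0.996, -0.084, 0.001], [-0.084, -0.996, 0.0], [0.001, -0.0, -1.0]]
contact_force: [-0.1, -0.3, 0.0]
width: 0.044
```

```bash
python3 - <<'E'
import cv2, numpy as np
from cell import arm
t=arm.camera("side")[140:235,180:285]
a=cv2.resize(t,None,fx=4,fy=4,interpolation=cv2.INTER_CUBIC)
b=arm.camera("wrist")[120:384,100:400]; b=cv2.resize(b,(360,317))
c=np.zeros((380,790,3),np.uint8); c[:380,:420]=a; c[:317,425:785]=b
cv2.imwrite("pics/c6.png",c); s=arm.sense(); print(s["width"],s["ee_pos"],s["contact_force"])
E
```

```text
0.04393991194474843 [0.59046293 0.15432889 0.14247649] [-0.43714684  0.09299846  0.03491451]
```

View pics/c6.png

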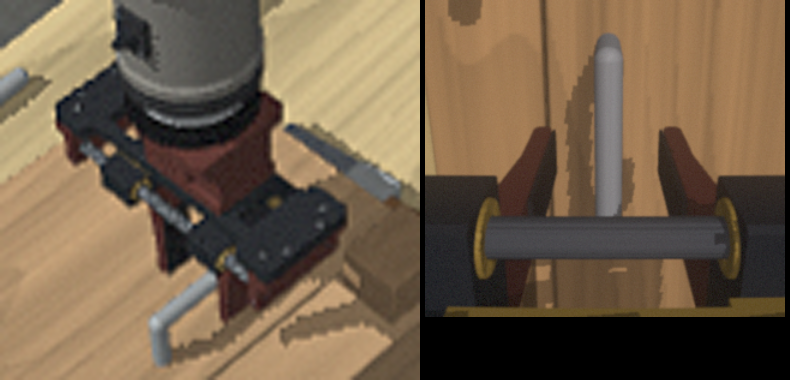

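```bash
python3 - <<'E'
from cell import arm
from h import *
m=arm.camera_model("side");f=192/np.tan(np.radians(m["vfov"])/2)
K=np.array([[f,0,m["cx"]],[0,f,m["cy"]],[0,0,1]])
s=arm.sense();p=s["ee_pos"];R=s["eef_rot"]
for z in (0,5,10,15,20,25):
  o=[]
  for x in (-22,-35):
    q=p+R@np.array([x,-10,z])/1000
    o.append((cv2.projectPoints(q[None],m["rvec"],m["tvec"],K,m["D"])[0][0,0]-[180,140])*4)
  print(z,*o)
E
python3 -c "
import cv2
t=cv2.imread('pics/c6.png')[180:360,110:300]
cv2.imwrite('pics/c6z.png',cv2.resize(t,None,fx=3,fy=3,interpolation=cv2.INTER_CUBIC))"
```

```text
0 [218.98853208 319.90080691] [233.81528944 331.95492919]
5 [219.27214773 324.6365334 ] [234.04895047 336.67157611]
10 [219.55391776 329.3394628 ] [234.28108365 341.35535686]
15 [219.83385912 334.00991865] [234.51170312 346.00659799]
20 [220.11198856 338.64822046] [234.74082283 350.62562194]
25 [220.38832267 343.25468379] [234.96845657 355.21274713]
```

View pics/c6z.png

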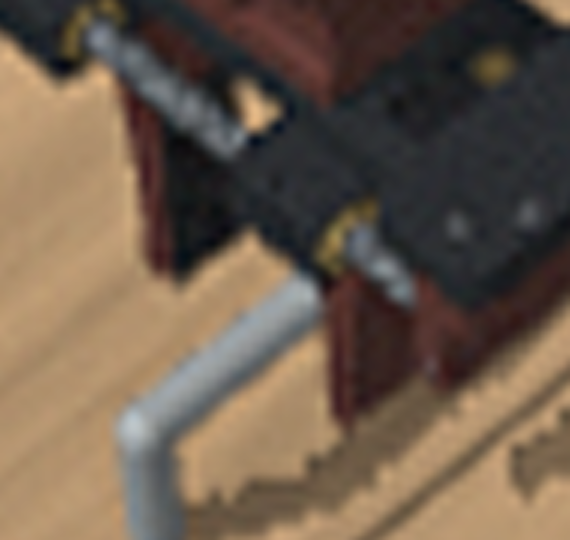

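The front tip is at composite (225,322), which matches the tip being level with the reported TCP (about 0.142). It needs to drop about 10 mm more.

Call:
jog_arm --targets '[{"delta_pos": [0, 0, 4], "rot": [0, 0, 0]}, {"delta_pos": [0, 0, 8], "rot": [0, 0, 0]}, {"delta_pos": [0, 0, 10], "rot": [0, 0, 0]}, {"delta_pos": [0, 0, 10], "rot": [0, 0, 0]}]'

```text
time_s: 6.1
ee_pos: [0.5903, 0.1542, 0.1322]
eef_rot: [[0.996, -0.084, 0.001], [-0.084, -0.996, 0.0], [0.001, -0.0, -1.0]]
contact_force: [-0.4, -1.0, -0.6]
width: 0.0443
```

Call:
jog_arm --targets '[{"delta_pos": [0, 0, 0], "rot": [0, 0, 0]}, {"delta_pos": [0, 0, 0], "rot": [0, 0, 0]}, {"delta_pos": [0, 0, 0], "rot": [0, 0, 0]}, {"delta_pos": [0, 0, 0], "rot": [0, 0, 0]}]' --grip -1 --grip_force 25

```text
time_s: 6.6
ee_pos: [0.591, 0.1542, 0.1323]
eef_rot: [[0.996, -0.084, 0.002], [-0.084, -0.996, 0.001], [0.002, -0.001, -1.0]]
contact_force: [3.3, 0.1, -2.8]
width: 0.0118
```

The bar is held at an 11.8 mm opening. Now the tug test, with the catch untouched.

Call:
jog_arm --targets '[{"delta_pos": [0, 0, -1], "rot": [0, 0, 0]}, {"delta_pos": [0, 0, -2], "rot": [0, 0, 0]}, {"delta_pos": [0, 0, -3], "rot": [0, 0, 0]}, {"delta_pos": [0, 0, -3], "rot": [0, 0, 0]}]'

```text
time_s: 7.1
ee_pos: [0.5917, 0.1541, 0.1355]
eef_rot: [[0.996, -0.084, 0.004], [-0.084, -0.996, 0.001], [0.004, -0.001, -1.0]]
contact_force: [5.7, -0.1, -3.7]
width: 0.011
```

Call:
jog_arm --targets '[{"delta_pos": [0, 0, -1], "rot": [0, 0, 0]}, {"delta_pos": [0, 0, -2], "rot": [0, 0, 0]}, {"delta_pos": [0, 0, -3], "rot": [0, 0, 0]}, {"delta_pos": [0, 0, -3], "rot": [0, 0, 0]}]'

```text
time_s: 7.6
ee_pos: [0.5925, 0.1541, 0.1388]
eef_rot: [[0.996, -0.084, 0.005], [-0.085, -0.996, 0.001], [0.005, -0.002, -1.0]]
contact_force: [6.8, 0.2, -3.5]
width: 0.011
```

It has risen 6.6 mm with only about 3.5 N and no hard stop. I'll continue along the arc to make sure it's the lid rising and not the grip slipping.

Call:
jog_arm --targets '[{"delta_pos": [1, 0, -2], "rot": [0, 0, 0]}, {"delta_pos": [1, 0, -4], "rot": [0, 0, 0]}, {"delta_pos": [2, 0, -6], "rot": [0, 0, 0]}, {"delta_pos": [2, 0, -6], "rot": [0, 0, 0]}]'

```text
time_s: 8.1
ee_pos: [0.5942, 0.1539, 0.1449]
eef_rot: [[0.996, -0.084, 0.005], [-0.084, -0.996, 0.001], [0.005, -0.001, -1.0]]
contact_force: [3.0, 0.1, -4.2]
width: 0.0112
```

```bash
cat > look.py <<'E'
import cv2, numpy as np, sys
from cell import arm
t=arm.camera("side")[130:300,130:320]
a=cv2.resize(t,None,fx=2.5,fy=2.5,interpolation=cv2.INTER_CUBIC)
b=arm.camera("wrist"); b=cv2.resize(b,(320,240))
c=np.zeros((425,800,3),np.uint8); c[:425,:475]=a; c[:240,480:800]=b
cv2.imwrite(f"pics/{sys.argv[1]}.png",c); s=arm.sense(); print(s["time_s"],s["width"],s["ee_pos"],s["contact_force"])
E
python3 look.py c7
```

```text
8.2 0.011361096294309102 [0.59408343 0.15392113 0.14467879] [ 2.52169436  1.34168128 -4.03368734]
```

View pics/c7.png

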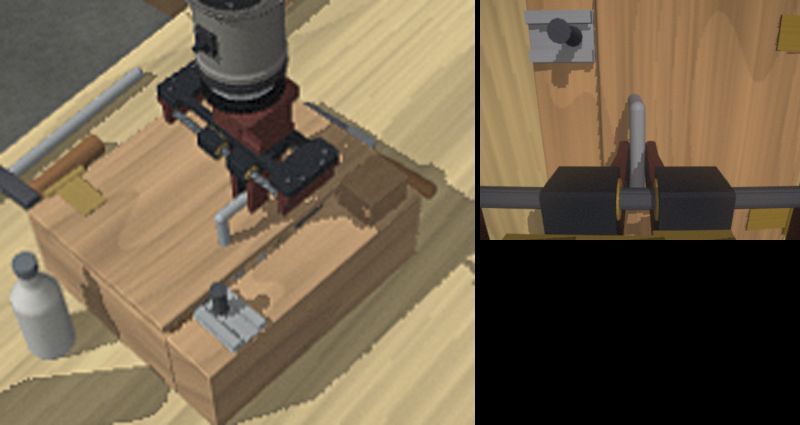

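The side view shows the lid's front edge lifted: there is a dark gap along the seam from (165,330) to (320,210), and the knob is untouched. The bar has risen 12.4 mm at 4 N without a stop, so the lid isn't caught and the catch can stay as it is. I'll raise the lid along its arc.

Call:
jog_arm --targets '[{"delta_pos": [3, 0, -10], "rot": [0, 0, 0]}, {"delta_pos": [8, 0, -22], "rot": [0, 0, 0]}, {"delta_pos": [14, 0, -33], "rot": [0, 0, 0]}, {"delta_pos": [20, 0, -45], "rot": [0, 0, 0]}, {"delta_pos": [28, 0, -56], "rot": [0, 0, 0]}, {"delta_pos": [36, 0, -67], "rot": [0, 0, 0]}, {"delta_pos": [36, 0, -67], "rot": [0, 0, 0]}, {"delta_pos": [36, 0, -67], "rot": [0, 0, 0]}]'

```text
time_s: 9.2
ee_pos: [0.6293, 0.1509, 0.2126]
eef_rot: [[0.996, -0.084, 0.004], [-0.084, -0.996, 0.001], [0.003, -0.001, -1.0]]
contact_force: [-6.3, 0.1, 2.8]
width: 0.0114
```

```bash
python3 look.py c8
```

```text
9.3 0.011082658584310102 [0.62919127 0.15090025 0.21258503] [-6.5750462  -0.14430696  2.19692591]
```

View pics/c8.png

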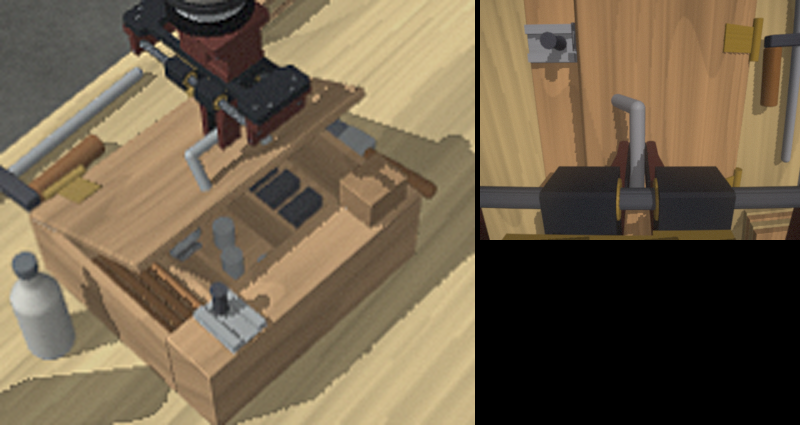

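The lid is open about 0.5 rad, with the bar still between the fingers and the carton and knob unmoved. I'll carry on to about 1.05 rad.

Call:
jog_arm --targets '[{"delta_pos": [8, 0, -10], "rot": [0, 0, 0]}, {"delta_pos": [17, 0, -19], "rot": [0, 0, 0]}, {"delta_pos": [28, 0, -27], "rot": [0, 0, 0]}, {"delta_pos": [39, 0, -35], "rot": [0, 0, 0]}, {"delta_pos": [51, 0, -41], "rot": [0, 0, 0]}, {"delta_pos": [63, 0, -47], "rot": [0, 0, 0]}, {"delta_pos": [72, 0, -51], "rot": [0, 0, 0]}, {"delta_pos": [79, 0, -53], "rot": [0, 0, 0]}, {"delta_pos": [79, 0, -53], "rot": [0, 0, 0]}, {"delta_pos": [79, 0, -53], "rot": [0, 0, 0]}, {"delta_pos": [79, 0, -53], "rot": [0, 0, 0]}]'

```text
time_s: 10.68
ee_pos: [0.709, 0.1441, 0.2683]
eef_rot: [[0.996, -0.085, 0.006], [-0.085, -0.996, 0.001], [0.006, -0.001, -1.0]]
contact_force: [-4.0, -0.8, 5.7]
width: 0.0115
```

```bash
python3 look.py c9
```

```text
10.775 0.011017591001020916 [0.7089607  0.1441046  0.26832206] [-3.80408772 -0.77858534  6.80335387]
```

View pics/c9.png

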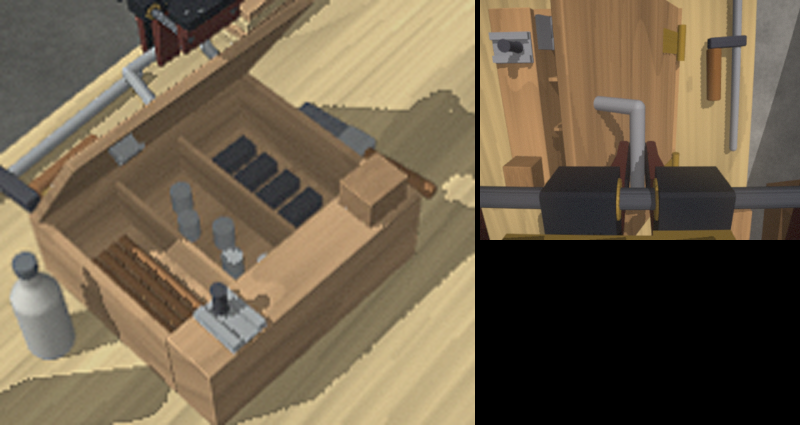

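The lid now stands steeply open and the bar is between the pads. The carton, knob, bottle and brush look unmoved. I'll hold for about 1 s to check that it's stable, then measure the angle by triangulating the bar's left end.

Call:
jog_arm --targets '[{"delta_pos": [0, 0, 0], "rot": [0, 0, 0]}, {"delta_pos": [0, 0, 0], "rot": [0, 0, 0]}, {"delta_pos": [0, 0, 0], "rot": [0, 0, 0]}, {"delta_pos": [0, 0, 0], "rot": [0, 0, 0]}, {"delta_pos": [0, 0, 0], "rot": [0, 0, 0]}, {"delta_pos": [0, 0, 0], "rot": [0, 0, 0]}, {"delta_pos": [0, 0, 0], "rot": [0, 0, 0]}, {"delta_pos": [0, 0, 0], "rot": [0, 0, 0]}]'

```text
time_s: 11.78
ee_pos: [0.709, 0.144, 0.2684]
eef_rot: [[0.996, -0.085, 0.006], [-0.085, -0.996, 0.001], [0.006, -0.001, -1.0]]
contact_force: [-1.6, 0.5, 0.9]
width: 0.0111
```

```bash
python3 look.py c10; python3 - <<'E'
from cell import arm
from h import *
P=tri([ray(arm.camera_model("side"),(130+128/2.5,130+72/2.5)),ray(arm.camera_model("wrist"),(160*1.6,105*1.6))])
ex=np.array([.9967,-.081,0]);h=np.array([.6336,.1506,.112])+.13*ex
d=P-h;print(P,d@ex,d[2],"lid angle",np.arctan2(d[2],-d@ex)-.2138)
cv2.imwrite("pics/t11.png",arm.camera("top"))
E
```

```text
11.875 0.011272820103290872 [0.7089566  0.14406468 0.26837274] [-1.57417923 -0.91065357  1.45146336]
[0.71395785 0.18441999 0.27820847] -0.052643095108261824 0.1662084704114018 lid angle 1.0502630690699881
```

View pics/c10.png

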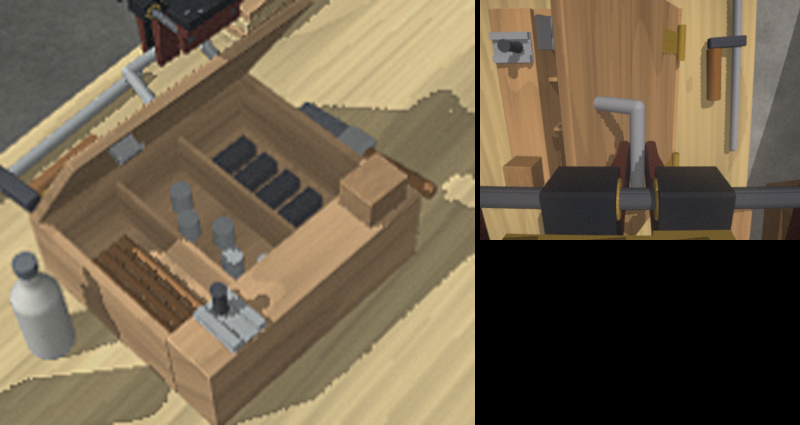

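View pics/t11.png

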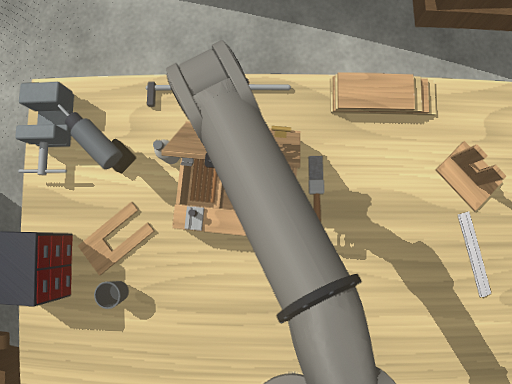

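The lid measures about 1.05 rad and didn't move during the 1.1 s hold. In the top view the bottle (165,150), brush (316,185) and knob (195,212) are where they were, so I'm handing the job in.

```bash
python3 - <<'E'
from cell import arm
print(arm.job_done()); s=arm.sense(); print(s["time_s"],s["ee_pos"],s["width"])
E
```

```text
the job is handed in; nothing more can be done
None
the job is handed in; nothing more can be done
```

The lid is open to about 1.05 rad (at least 0.79 was needed) and the gripper was still holding the bar when I handed in at about 11.9 s.

- **Tug test:** with the catch untouched, the bar rose 12 mm at about 4 N with no hard stop at 4 mm. The lid was not caught, so I left the knob alone and raised the lid in the same grasp.
- **Last checks:** after a hold of about 1 s, the arm and jaw opening (about 11 mm) were steady, with 1–2 N on the wrist. The angle comes from triangulating the bar's left end; the arm's own travel gave about 1.04 rad. The carton, bottle, brush and knob looked unmoved in the pictures.
- **What disagreed:** my first grasp closed on nothing, just above the bar. In the pictures the fingertips sat about level with the reported TCP, not 25 mm ahead of it as stated. I lowered about 25 mm, watching force and pictures, before the grip that held. I never found the cause of that difference. By the last measurement, the pads reach only about 10 mm below the bar's axis.

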